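Change over the carrier gas at the bench console

ROBOT

A 6-joint arm with a two-finger parallel gripper is mounted at the origin on the work surface. World frame = base frame: x ahead of the robot, y to its left, z up, the work surface at z = 0. Lengths are in mm, angles in rad, forces in N, time in s.
With the tool pointing down it reaches from about 350 to 975 mm from the base axis. Payload 7.1 kg.
Tool frame: the origin (TCP) lies on the mounting face of the last link; the fingertips stand 182 mm ahead of it and the grasp point (between the pads) lies 163 mm ahead of it; z points along the fingers, y is the direction in which the jaws open and shut (so a half turn about z gives the same grasp; the last joint's range is limited). The gripper opens to 88 mm and grips with 3 to 60 N. Pads are 20 mm wide; open, the fingers measure 115 mm over their backs; the gripper's body (75 mm by 178 mm) begins 61 mm behind the grasp point.
Start: joints at [-1.358, 0.423, 1.63, -0, 1.089, -0.019], TCP at [143.601, -608.264, 404.675] pointing down, gripper open.
Joint ranges: [-3, 3], [-0.9, 2.11], [0.09, 2.58], [-1.31, 4.45], [0.11, 2.69], [-2.54, 2.54]. Speed limits (rad/s): [2.39, 2.39, 3.01, 3.14, 3.14, 3.14].

INTERFACE

Orientations are given as a rotation vector (axis times angle).
In Python, from workcell import ctrl, optics, nets gives the robot as it stands.
- The arm moves only by the tool send_rows, never from a script. Its argument "rows" is a list of rows, each an object with "offset": the shift along the tool's x, y, z in m, a list of three; "twist": the turn, a rotation vector about the tool's x, y, z in degrees, a list of three. A call has exactly 5 rows; each row shifts and turns the pose as measured when the row begins, along the tool's axes as they then stand; what a row does not reach is not made up. A row lasts 1/12 s, in which the tool goes at most 41.7 mm and 7.16 degrees, less where a joint would pass 70% of its speed; a pose out of reach is approached as far as the arm can. A call is refused whole if a number of a shift passes 0.0417 or a number of a turn 7.16, either way. A call with a gripper value outside its range is refused whole. "gripper" is the finger opening in m, from 0 to 0.0878, set as the call begins (left out, the last holds). The fingers move at their own pace and stop on an object; the grip force is fixed at half the most. Time passes only in rows, so rows that do not move let the fingers close, or fill a call up. It gives the time, the measured TCP pose, the force and the opening at its end, in the units of the state.
- ctrl.get_obs(): the state, without advancing time (a new reading comes with each control period).
- optics.get_image(name): name is "side" or "top"; returns (picture, depth): 480x640x3 uint8, blue, green, red; 480x640 float32, mm along the optical axis (not along the pixel's ray), 0 where there is no reading.
- optics.camera_info(name): a dict with "K" (3x3 intrinsics, pixels), "pose" (4x4, takes a point from camera to world coordinates). Camera axes: x right, y down, z forward; pixel columns grow to the right and rows downward; lengths in mm; the calibration is good to about 2 mm. A picture is of the moment at which its call begins. camera_info takes no time and is no camera call.
- ctrl.close_job(): hands the job in, once; it reports no verdict.
Trained networks look in the newest picture that a camera, given by its name, has taken for a name from the list of things; names that differ only in an ending like _2 or _b are one class to them, and where a whole thing is asked for, a point or a joint stands for the part that bears it (a point fixed in the world has none). Each returns a list of dicts, best first, with "conf" (0 to 1); they miss things now and then, are a little off and sometimes report something else, mostly with a low value. They report only what shows in the picture. A call takes as long as a camera call.
- nets.spot_in(camera, label): "extent" ([left, top, right, bottom] in pixels, round what is visible of it).
- nets.spot_point(camera, label): "position" ([column, row] in pixels: a listed point, or the origin of a listed thing).
The state is a dict: "t": time; "qpos": joint angles; "qvel": joint speeds; "joint_torque": joint torques, N m; "ee_pos": TCP position; "orientation": TCP orientation; "ft_force": force on the tool from outside, world axes, zero at the start; "moment": the same for the moment, N m; "width": finger opening in mm.
Only numpy, scipy, OpenCV 4.12 (cv2) and the standard library are available. Lean on these libraries where they do the work, as an engineer would, in place of code of your own. Each camera call takes 0.05 s, during which the arm holds its last target. There are 200 camera calls.

TASK

The gas bottle on the orange line has run down. At the bench gas console, turn the orange valve's black ball knob clockwise until the valve is fully shut against its stop, and only then turn the blue valve's ball knob anticlockwise until it is fully open against its stop; the two valves must never be open together. Let go of the knobs at the end, and leave the other things on the bench where they are.

Things in the scene. Friction and masses are not known exactly. Their poses are not given: they have to be found in the camera images.
- spent_valve (a joint): Angle of the orange line's valve: 0 = fully shut, 2.5 rad = fully open, hard stops at both; forced on past a stop, the fingers slip and may spring it back a little. Anticlockwise opens, clockwise shuts, seen by someone facing the knob. Starts 1.6 rad or more open; stays where left; turning takes a steady 0.28 N m. A white pointer under the ball shows it: red dot shut, green dot open.
- fresh_valve (a joint): Angle of the blue line's valve: the same travel, direction, stops and friction as the orange one; shut at the start. The two lines may stand either way round on the console, left or right.
- spent_ball (a point): Centre of the orange valve's knob: a smooth, slippery black ball 40 mm across (friction about 0.22) on a 12 mm stem, 55 mm off the sloping face. z is the stem's axis pointing out of the face, 30 degrees from vertical towards the console's front; the frame turns about z with the knob (positive opens). Held across its middle with 60 N or more it turns; held loosely, or with finger ends short of its middle, it slips.
- fresh_ball (a point): Centre of the blue valve's ball knob, the same as the other, 180 mm from it across the console. Below each ball, measured along the stem from its centre, a pointer disc 38 mm across (pointer reaching 30 mm from the axis) begins at 31 mm, over a 34 mm panel nut.
- console: Gas console, fixed, turned up to 0.3 rad; origin under its centre, x to its back: grey housing 360 mm wide, 220 mm deep, aluminium face sloping at 30 degrees from 50 mm high in front to 177 mm at the back.
- spent_line: Orange line's fixed fittings: a 76 mm orange disc on the sloping face, centred on the stem (origin: the disc's centre, on the face), panel nut, and 103 mm down the slope its contents gauge, 52 mm across and 20 mm high, needle near zero in the red.
- fresh_line: Blue line's fixed fittings: the same with a 76 mm blue disc, gauge needle high. Between the lines, lower on the face, are a delivery gauge and a black regulator cap, at most 28 mm high.
- spanner: Bystander: open-end spanner 160 mm long, lying in front of the console. Origin under its middle.
- leak_fluid: Bystander: white bottle with a red cap, 52 mm across, 150 mm tall, standing at the console's left side. Origin at its underside.
- vial: Bystander: small amber jar with a black cap, 28 mm across, 60 mm tall, at the console's left side. Origin at its underside.
- fittings: Bystander: blue tray 100 x 70 x 28 mm with pipe fittings, at the console's right side. Origin at its underside.
- beaker: Bystander: glass beaker 72 mm across, 92 mm tall, at the right side of the console. Origin at its underside.

How it is judged (in metres and radians):
On the way, in this order (a step that is already met when the one before it is completed fails the run):
1. the orange valve is fully shut (value of joint spent_valve below 0.1 rad), for 0.2 s.
2. the blue valve is fully open (value of joint fresh_valve above 2.4 rad), for 0.2 s.
At the end, for the whole second after the job is handed in: The orange valve is shut to within 0.1 rad of its stop, the blue valve is open to within 0.1 rad of its stop, both knobs are let go and at rest, and every bystander stands within 30 mm of where it was (value of joint spent_valve below 0.1 rad and value of joint fresh_valve above 2.4 rad and velocity of joint spent_valve between -0.05 and 0.05 rad/s and velocity of joint fresh_valve between -0.05 and 0.05 rad/s and distance of each of spanner, leak_fluid, vial, fittings, beaker from where it was at the start of the episode below 0.03 m); the robot touches nothing.
It fails at once if both valves open together: the blue valve more than 0.15 rad open while the orange one is more than 0.15 rad open (value of joint each of spent_valve, fresh_valve above 0.15 rad).
It fails at once if a bystander is moved more than 30 mm (distance of any of spanner, leak_fluid, vial, fittings, beaker from where it was at the start of the episode above 0.03 m).
It also fails if it takes over 72 s, if anything falls off the work surface, if the arm or the gripper's body presses on something with over 40 N, if the wrist force passes 120 N, or if a joint passes its speed limit or range.

## Working session

There is one attempt and no reset: what is moved stays moved. The work goes in short steps, Python scripts to look and compute and a tool call to move; the robot and the scene stay as the last step left them, time stands still between calls to the robot, and variables do not carry over. Pictures are saved under pics/ and viewed, about 8 in all and at most 12, crops included, and the job is handed in when it is done.

Besides the shell and the picture viewer there is one more tool, called after ">>>" as name(argument=value, ...) on one line, values as JSON. send_rows: Moves the arm, as the interface text tells. Its arguments: {"type":"object","properties":{"rows":{"type":"array"},"gripper":{"type":"number"}},"required":["rows"]}

```bash
mkdir -p pics; ls; python3 - <<'E'
from workcell import ctrl,optics,nets
import cv2,numpy as np
print(ctrl.get_obs())
for c in("side","top"):
    im,d=optics.get_image(c); cv2.imwrite(f"pics/{c}0.png",im); np.save(f"pics/{c}0.npy",d)
    i=optics.camera_info(c);print(c,np.round(i["K"],1).tolist(),np.round(i["pose"],3).tolist())
    for l in("spent_ball","fresh_ball","spent_line","fresh_line","console"):
        print(l,[(np.round(r["position"],1).tolist(),round(r["conf"],2)) for r in nets.spot_point(c,l)][:2])
E
```

```text
pics
{'t': 0.0, 'qpos': array([-1.35799494e+00,  4.23817405e-01,  1.63068958e+00,  1.02941309e-05,
        1.08859571e+00, -1.89750477e-02]), 'qvel': array([-0.00025111, -0.00084865, -0.00023525, -0.00014397, -0.00112416,
       -0.00068689]), 'joint_torque': array([ 4.75510955e-03, -5.44612849e+01, -2.73663175e+01,  6.46947906e-02,
        2.28150305e-02, -1.16948067e-04]), 'ee_pos': array([ 143.54872595, -608.00284905,  403.9162867 ]), 'orientation': array([-3.11902744e+00, -3.63077857e-01,  2.15159303e-04]), 'ft_force': array([-0.29400241, -0.01494483, -0.15489754]), 'moment': array([-0.03583345,  0.00396847, -0.01826743]), 'width': 88.22257150616683}
side [[452.7, 0.0, 314.2], [0.0, 452.7, 238.8], [0.0, 0.0, 1.0]] [[-0.674, -0.365, 0.643, 48.124], [-0.739, 0.319, -0.594, 534.282], [0.011, -0.875, -0.484, 552.092], [0.0, 0.0, 0.0, 1.0]]
spent_ball [([360.1, 206.9], 0.91)]
fresh_ball [([272.5, 225.9], 0.58)]
spent_line [([351.9, 223.6], 0.75), ([440.3, 284.5], 0.19)]
fresh_line [([320.4, 296.4], 0.71), ([269.2, 239.1], 0.63)]
console [([321.8, 295.5], 0.74)]
top [[576.9, 0.0, 326.9], [0.0, 576.9, 242.8], [0.0, 0.0, 1.0]] [[0.009, -0.999, 0.047, 544.483], [-1.0, -0.009, -0.008, 28.961], [0.008, -0.047, -0.999, 1397.712], [0.0, 0.0, 0.0, 1.0]]
spent_ball [([370.5, 256.6], 0.56)]
fresh_ball [([421.6, 310.5], 0.64), ([292.5, 229.6], 0.58)]
spent_line [([226.9, 256.8], 0.68), ([375.8, 244.6], 0.58)]
fresh_line [([297.3, 222.9], 0.79)]
console [([331.0, 248.6], 0.92)]
```

```bash
python3 - <<'E'
import cv2,numpy as np
a=cv2.imread("pics/side0.png")[150:390,180:500];b=cv2.imread("pics/top0.png")[140:380,180:500]
a=cv2.resize(a,(800,600),interpolation=2);b=cv2.resize(b,(800,600),interpolation=2)
cv2.imwrite("pics/sa.png",a);cv2.imwrite("pics/tb.png",b)
E
```

```text
(no output)
```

View pics/sa.png

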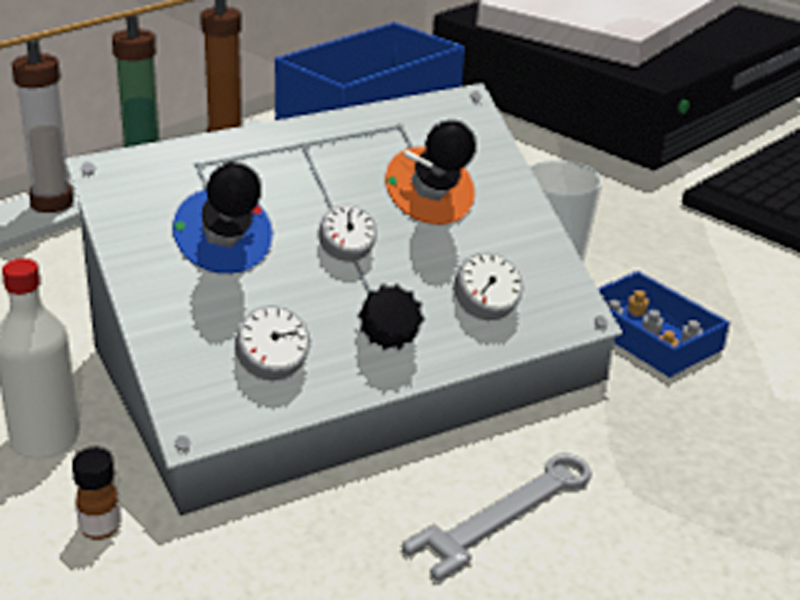

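View pics/tb.png

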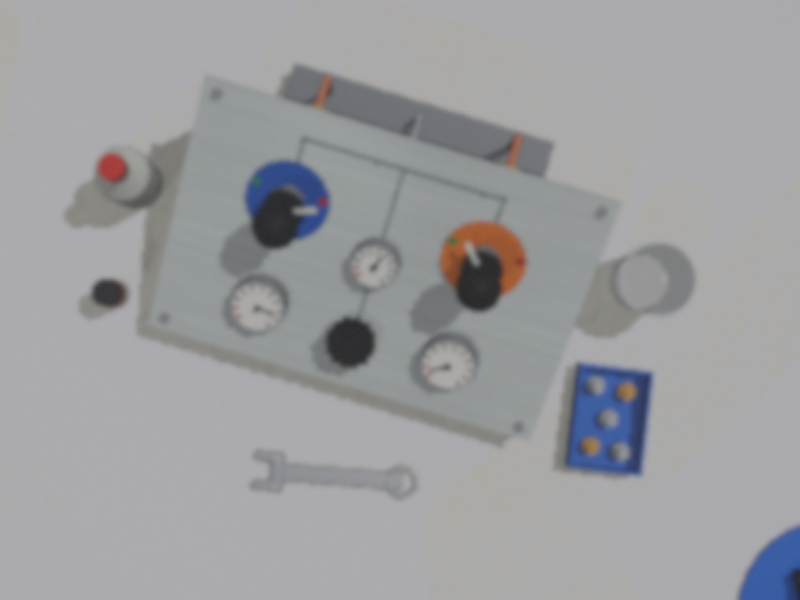

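The blue line is on the left and the orange one on the right. In the side view the balls are at about (274,226) for blue and (360,208) for orange. In the top view they are at (290,228) and (372,253). The orange pointer points to the back, near its green dot, and the blue pointer is at red. Next I measure the balls, the face plane and the yaw.

```bash
cat > h.py <<'E'
import numpy as np,cv2
from workcell import ctrl,optics,nets
from scipy.spatial.transform import Rotation as Ro
def ray(c,u,v):
    i=optics.camera_info(c);K,P=np.array(i["K"]),np.array(i["pose"])
    d=P[:3,:3]@np.linalg.inv(K)@[u,v,1];return P[:3,3],d/np.linalg.norm(d)
def tri(a,b):
    A=np.zeros((3,3));B=np.zeros(3)
    for o,d in(a,b):
        M=np.eye(3)-np.outer(d,d);A+=M;B+=M@o
    x=np.linalg.solve(A,B);return x,[np.linalg.norm(np.cross(x-o,d)) for o,d in(a,b)]
def cloud(c,d):
    i=optics.camera_info(c);K,P=np.array(i["K"]),np.array(i["pose"])
    v,u=np.mgrid[:480,:640];p=np.stack([(u-K[0,2])/K[0,0]*d,(v-K[1,2])/K[1,1]*d,d],-1)
    return p@P[:3,:3].T+P[:3,3]
E
python3 - <<'E'
from h import *
# sphere fit from depth + triangulation by net/eye
px={"blue":((273.6,226),(290,228)),"orange":((360,208.4),(372,252.8))}
T={}
for n,(s,t) in px.items():
    x,r=tri(ray("side",*s),ray("top",*t));print(n,x.round(1),np.round(r,1));T[n]=x
for c in("side","top"):
    im=cv2.imread(f"pics/{c}0.png");d=np.load(f"pics/{c}0.npy");P=cloud(c,d)
    dark=(im.max(2)<60)&(d>0)
    for n in T:
        m=dark&(np.linalg.norm(P-T[n],axis=2)<24)
        Q=P[m]
        from scipy.optimize import least_squares
        f=least_squares(lambda x:np.linalg.norm(Q-x,axis=1)-20,T[n],loss="soft_l1")
        print(c,n,len(Q),f.x.round(1),"rms",np.sqrt(np.mean(f.fun**2)).round(2))
    mid=(T["blue"]+T["orange"])/2
    m=(np.linalg.norm(P-mid,axis=2)<170)&(P[...,2]>55)&(d>0)&(im.min(2)>120)
    Q=P[m]
    for _ in range(6):
        k=Q.mean(0);nrm=np.linalg.svd(Q-k,full_matrices=False)[2][2];nrm*=np.sign(nrm[2]);e=(Q-k)@nrm;Q=Q[abs(e)<max(2.5,np.std(e)*1.5)]
    print(c,"normal",nrm.round(3),len(Q),"tilt",np.degrees(np.arccos(nrm[2])).round(1),"yaw",np.degrees(np.arctan2(-nrm[1],-nrm[0])).round(2),
      {n:((T[n]-k)@nrm).round(1) for n in T})
d=T["orange"]-T["blue"];print(np.linalg.norm(d),"yaw from balls",np.degrees(np.arctan2(d[0],-d[1])),d)
E
```

```text
blue [631.7  97.2 176.1] [1.4 1.4]
orange [580.6 -77.  175.5] [1.3 1.3]
side blue 86 [628.   99.  178.9] rms 1.26
side orange 45 [578.7 -74.1 176.6] rms 1.16
side normal [-0.479  0.142  0.866] 9630 tilt 30.0 yaw -16.52 {'blue': np.float64(48.2), 'orange': np.float64(47.5)}
top blue 149 [629.8  98.8 178.4] rms 1.41
top orange 112 [578.  -73.6 177.7] rms 1.47
top normal [-0.479  0.142  0.866] 6111 tilt 30.0 yaw -16.52 {'blue': np.float64(50.1), 'orange': np.float64(49.3)}
181.52938147796306 yaw from balls -16.356145002050138 [ -51.11971446 -174.18200455   -0.56606014]
```

```bash
cat >> h.py <<'E'
n=np.array([-.479,.142,.866]);n/=np.linalg.norm(n)
l=np.array([.284,.959,0]);l-=n*(l@n);l/=np.linalg.norm(l);b=np.cross(l,n)
BALL={"orange":np.array([578,-74,179.]),"blue":np.array([628.5,99,180.])}
def Rt(a):  # tool +y finger at angle a (deg, anticlockwise from back)
    a=np.radians(a);y=np.cos(a)*b+np.sin(a)*l;z=-n
    return np.c_[np.cross(y,z),y,z]
def pose(ball,h,a): return BALL[ball]+n*h,Rt(a)   # h = TCP height over ball centre
def now(): o=ctrl.get_obs();return np.array(o["ee_pos"]),Ro.from_rotvec(o["orientation"]).as_matrix(),o
def plan(p,R,way):
    for (pt,Rg,N) in way:
        dp=(pt-p)/N;w=Ro.from_matrix(R.T@Rg).as_rotvec()/N
        for k in range(N):
            o=R.T@dp;print('{"offset":%s,"twist":%s}'%(np.round(o/1000,3).tolist(),np.round(np.degrees(w),1).tolist()),end=",\n" if k%5==4 else ",")
            p=p+dp;R=R@Ro.from_rotvec(w).as_matrix()
        print("-")
def rep(ball):
    p,R,o=now();e=p-BALL[ball];y=R[:,1]
    print("t",round(o["t"],2),"q",o["qpos"].round(2),"h %.1f back %.1f left %.1f"%(e@n,e@b,e@l),"a %.1f"%np.degrees(np.arctan2(y@l,y@b)),
     "tilt err %.2f"%np.degrees(np.arccos(min(1,-R[:,2]@n))),"F",np.round(o["ft_force"],1),"M",np.round(o["moment"],2),"w",round(o["width"],1))
E
python3 - <<'E'
from h import *
print(n,b,l)
p,R,o=now();pt,Rg=pose("orange",242,115)
pm,Rm=pose("orange",242,25)
plan(p,R,[((p+pt)/2,Rm,15),(pt,Rg,15)])
# pointer/dots angle from top picture, plane 24 mm above face (pointer) / 0 (dots)
im=[("tip",468,243,-31-2,"orange"),("green",452,240,-55,"orange"),("red",520,262,-55,"orange"),("btip",317,210,-33,"blue"),("bred",323,201,-55,"blue"),("bgreen",257,181,-55,"blue")]
for nm,u,v,h,c in im:
    o,d=ray("top",180+u/2.5,140+v/2.5);C=BALL[c]+n*h;s=(C-o)@n/(d@n);e=o+s*d-C
    print(nm,np.degrees(np.arctan2(e@l,e@b)).round(0),np.linalg.norm(e).round(1))
E
```

```text
[-0.47910518  0.14203118  0.86619015] [ 0.83053643 -0.24595656  0.49971453] [ 2.84020197e-01  9.58818290e-01 -1.23005285e-04]
{"offset":[0.015, -0.016, 0.001],"twist":[-2.1, 0.7, -5.5]},{"offset":[0.016, -0.015, 0.0],"twist":[-2.1, 0.7, -5.5]},{"offset":[0.017, -0.013, -0.0],"twist":[-2.1, 0.7, -5.5]},{"offset":[0.019, -0.011, -0.0],"twist":[-2.1, 0.7, -5.5]},{"offset":[0.02, -0.009, -0.001],"twist":[-2.1, 0.7, -5.5]},
{"offset":[0.02, -0.007, -0.001],"twist":[-2.1, 0.7, -5.5]},{"offset":[0.021, -0.005, -0.001],"twist":[-2.1, 0.7, -5.5]},{"offset":[0.021, -0.003, -0.0],"twist":[-2.1, 0.7, -5.5]},{"offset":[0.022, -0.001, -0.0],"twist":[-2.1, 0.7, -5.5]},{"offset":[0.022, 0.001, -0.0],"twist":[-2.1, 0.7, -5.5]},
{"offset":[0.022, 0.003, 0.0],"twist":[-2.1, 0.7, -5.5]},{"offset":[0.021, 0.005, 0.001],"twist":[-2.1, 0.7, -5.5]},{"offset":[0.02, 0.007, 0.001],"twist":[-2.1, 0.7, -5.5]},{"offset":[0.02, 0.009, 0.002],"twist":[-2.1, 0.7, -5.5]},{"offset":[0.019, 0.011, 0.002],"twist":[-2.1, 0.7, -5.5]},
-
{"offset":[0.018, 0.012, 0.003],"twist":[0.0, -0.0, -6.0]},{"offset":[0.016, 0.014, 0
[... 198 characters left out ...]
0.0, -6.0]},
{"offset":[0.009, 0.02, 0.003],"twist":[0.0, -0.0, -6.0]},{"offset":[0.007, 0.02, 0.003],"twist":[0.0, -0.0, -6.0]},{"offset":[0.005, 0.021, 0.003],"twist":[0.0, -0.0, -6.0]},{"offset":[0.002, 0.021, 0.003],"twist":[0.0, -0.0, -6.0]},{"offset":[0.0, 0.022, 0.003],"twist":[0.0, -0.0, -6.0]},
{"offset":[-0.002, 0.021, 0.003],"twist":[0.0, -0.0, -6.0]},{"offset":[-0.004, 0.021, 0.003],"twist":[0.0, -0.0, -6.0]},{"offset":[-0.006, 0.021, 0.003],"twist":[0.0, -0.0, -6.0]},{"offset":[-0.009, 0.02, 0.003],"twist":[0.0, -0.0, -6.0]},{"offset":[-0.011, 0.019, 0.003],"twist":[0.0, -0.0, -6.0]},
-
tip 41.0 26.6
green 76.0 31.1
red -78.0 33.2
btip -74.0 31.4
bred -76.0 32.9
bgreen 74.0 29.7
```

>>> send_rows(rows=[{"offset": [0.015,-0.016,0.001],"twist": [-2.1,0.7,-5.5]},{"offset": [0.016,-0.015,0],"twist": [-2.1,0.7,-5.5]},{"offset": [0.017,-0.013,0],"twist": [-2.1,0.7,-5.5]},{"offset": [0.019,-0.011,0],"twist": [-2.1,0.7,-5.5]},{"offset": [0.02,-0.009,-0.001],"twist": [-2.1,0.7,-5.5]}], gripper=0.05)

```text
t: 1.02
ee_pos: [196.8, -513.2, 401.3]
orientation: [2.762, 1.052, 0.121]
ft_force: [-0.4, 0.1, 0.1]
width: 58.2
```

>>> send_rows(rows=[{"offset": [0.02,-0.007,-0.001],"twist": [-2.1,0.7,-5.5]},{"offset": [0.021,-0.005,-0.001],"twist": [-2.1,0.7,-5.5]},{"offset": [0.021,-0.003,0],"twist": [-2.1,0.7,-5.5]},{"offset": [0.022,-0.001,0],"twist": [-2.1,0.7,-5.5]},{"offset": [0.022,0.001,0],"twist": [-2.1,0.7,-5.5]}])

```text
t: 1.43
ee_pos: [250.3, -413.3, 398.9]
orientation: [2.257, 1.618, 0.222]
ft_force: [0.2, 0.1, -0.3]
width: 50.1
```

>>> send_rows(rows=[{"offset": [0.022,0.003,0],"twist": [-2.1,0.7,-5.5]},{"offset": [0.021,0.005,0.001],"twist": [-2.1,0.7,-5.5]},{"offset": [0.02,0.007,0.001],"twist": [-2.1,0.7,-5.5]},{"offset": [0.02,0.009,0.002],"twist": [-2.1,0.7,-5.5]},{"offset": [0.019,0.011,0.002],"twist": [-2.1,0.7,-5.5]}])

```text
t: 1.85
ee_pos: [301.1, -310.9, 395.8]
orientation: [1.652, 2.035, 0.299]
ft_force: [-0.0, 0.4, 1.0]
width: 50.0
```

```bash
python3 - <<'E'
from h import *
rep("orange");p,R,o=now();print(p)
pt,Rg=pose("orange",242,115);pm,Rm=pose("orange",242,70)
plan(p,R,[((p+pt)/2,Rm,10),(pt,Rg,10)])
E
```

```text
t 1.85 q [-0.92  0.09  2.17  0.68  0.53 -1.67] h 286.8 back -63.4 left -305.8 a 28.2 tilt err 1.75 F [-0.   0.4  1. ] M [0.04 0.11 0.02] w 50.0
[ 301.06751587 -310.85738979  395.79704281]
{"offset":[0.012, 0.01, 0.003],"twist":[0.2, 0.1, -4.2]},{"offset":[0.011, 0.011, 0.002],"twist":[0.2, 0.1, -4.2]},{"offset":[0.01, 0.012, 0.002],"twist":[0.2, 0.1, -4.2]},{"offset":[0.01, 0.012, 0.002],"twist":[0.2, 0.1, -4.2]},{"offset":[0.009, 0.013, 0.002],"twist":[0.2, 0.1, -4.2]},
{"offset":[0.008, 0.014, 0.002],"twist":[0.2, 0.1, -4.2]},{"offset":[0.007, 0.014, 0.002],"twist":[0.2, 0.1, -4.2]},{"offset":[0.006, 0.015, 0.002],"twist":[0.2, 0.1, -4.2]},{"offset":[0.004, 0.015, 0.002],"twist":[0.2, 0.1, -4.2]},{"offset":[0.003, 0.015, 0.002],"twist":[0.2, 0.1, -4.2]},
-
{"offset":[0.002, 0.015, 0.002],"twist":[-0.0, -0.0, -4.5]},{"offset":[0.001, 0.016, 0.002],"twist":[-0.0, -0.0, -4.5]},{"offset":[-0.0, 0.016, 0.002],"twist":[-0.0, -0.0, -4.5]},{"offset":[-0.001, 0.016, 0.002],"twist":[-0.0, -0.0, -4.5]},{"offset":[-0.003, 0.015, 0.002],"twist":[-0.0, -0.0, -4.5]},
{"offset":[-0.004, 0.015, 0.002],"twist":[-0.0, -0.0, -4.5]},{"offset":[-0.005, 0.015, 0.002],"twist":[-0.0, -0.0, -4.5]},{"offset":[-0.006, 0.014, 0.002],"twist":[-0.0, -0.0, -4.5]},{"offset":[-0.007, 0.014, 0.002],"twist":[-0.0, -0.0, -4.5]},{"offset":[-0.008, 0.013, 0.002],"twist":[-0.0, -0.0, -4.5]},
-
```

>>> send_rows(rows=[{"offset": [0.012,0.01,0.003],"twist": [0.2,0.1,-4.2]},{"offset": [0.011,0.011,0.002],"twist": [0.2,0.1,-4.2]},{"offset": [0.01,0.012,0.002],"twist": [0.2,0.1,-4.2]},{"offset": [0.01,0.012,0.002],"twist": [0.2,0.1,-4.2]},{"offset": [0.009,0.013,0.002],"twist": [0.2,0.1,-4.2]}])

```text
t: 2.27
ee_pos: [341.2, -237.5, 395.6]
orientation: [1.228, 2.308, 0.155]
ft_force: [-0.1, 0.4, -0.1]
width: 50.1
```

>>> send_rows(rows=[{"offset": [0.008,0.014,0.002],"twist": [0.2,0.1,-4.2]},{"offset": [0.007,0.014,0.002],"twist": [0.2,0.1,-4.2]},{"offset": [0.006,0.015,0.002],"twist": [0.2,0.1,-4.2]},{"offset": [0.004,0.015,0.002],"twist": [0.2,0.1,-4.2]},{"offset": [0.003,0.015,0.002],"twist": [0.2,0.1,-4.2]}])

```text
t: 2.68
ee_pos: [380.7, -163.9, 395.4]
orientation: [0.768, 2.504, 0.002]
ft_force: [-0.4, 0.2, -0.2]
width: 50.2
```

>>> send_rows(rows=[{"offset": [0.002,0.015,0.002],"twist": [0,0,-4.5]},{"offset": [0.001,0.016,0.002],"twist": [0,0,-4.5]},{"offset": [0,0.016,0.002],"twist": [0,0,-4.5]},{"offset": [-0.001,0.016,0.002],"twist": [0,0,-4.5]},{"offset": [-0.003,0.015,0.002],"twist": [0,0,-4.5]}])

```text
t: 3.1
ee_pos: [419.2, -90.1, 393.8]
orientation: [0.238, 2.612, -0.143]
ft_force: [0.5, 0.1, 0.1]
width: 49.8
```

>>> send_rows(rows=[{"offset": [-0.004,0.015,0.002],"twist": [0,0,-4.5]},{"offset": [-0.005,0.015,0.002],"twist": [0,0,-4.5]},{"offset": [-0.006,0.014,0.002],"twist": [0,0,-4.5]},{"offset": [-0.007,0.014,0.002],"twist": [0,0,-4.5]},{"offset": [-0.008,0.013,0.002],"twist": [0,0,-4.5]}])

```text
t: 3.52
ee_pos: [455.8, -16.3, 391.1]
orientation: [-0.305, 2.624, -0.285]
ft_force: [0.5, 0.5, -0.3]
width: 49.8
```

```bash
python3 - <<'E'
from h import *
rep("orange");p,R,o=now()
pt,Rg=pose("orange",242,115)
plan(p,R,[(pt,Rg,5)])
E
```

```text
t 3.52 q [-0.02  0.13  2.14 -0.36  0.39 -1.52] h 250.5 back -9.7 left 20.6 a 119.8 tilt err 0.37 F [ 0.5  0.5 -0.3] M [ 0.11  0.08 -0.02] w 49.8
{"offset":[0.0, -0.005, 0.002],"twist":[-0.1, 0.0, 1.0]},{"offset":[0.0, -0.005, 0.002],"twist":[-0.1, 0.0, 1.0]},{"offset":[0.0, -0.005, 0.002],"twist":[-0.1, 0.0, 1.0]},{"offset":[0.0, -0.005, 0.002],"twist":[-0.1, 0.0, 1.0]},{"offset":[0.0, -0.005, 0.002],"twist":[-0.1, 0.0, 1.0]},
-
```

>>> send_rows(rows=[{"offset": [0,-0.005,0.002],"twist": [-0.1,0,1]},{"offset": [0,-0.005,0.002],"twist": [-0.1,0,1]},{"offset": [0,-0.005,0.002],"twist": [-0.1,0,1]},{"offset": [0,-0.004,0.001],"twist": [0,0,1]},{"offset": [0,0,0],"twist": [0,0,0]}])

```text
t: 3.93
ee_pos: [463.0, -36.3, 389.9]
orientation: [-0.207, 2.628, -0.25]
ft_force: [0.4, 0.4, -0.1]
width: 49.9
```

```bash
python3 - <<'E'
from h import *
rep("orange");p,R,o=now()
pt,Rg=pose("orange",165,115)
plan(p,R,[(pt,Rg,10)])
a=[]
for c in("side","top"):
    im,d=optics.get_image(c)
    u,v=(360,205) if c=="side" else (365,250)
    a.append(cv2.resize(im[v-70:v+70,u-65:u+65],(390,420),interpolation=2))
cv2.imwrite("pics/hov.png",np.hstack(a))
E
```

```text
t 3.93 q [-0.08  0.14  2.13 -0.28  0.37 -1.57] h 243.2 back 0.6 left 3.5 a 115.5 tilt err 0.34 F [ 0.4  0.4 -0.1] M [0.13 0.08 0.  ] w 49.9
{"offset":[0.0, -0.0, 0.008],"twist":[0.0, 0.0, 0.0]},{"offset":[0.0, -0.0, 0.008],"twist":[0.0, 0.0, 0.0]},{"offset":[0.0, -0.0, 0.008],"twist":[0.0, 0.0, 0.0]},{"offset":[0.0, -0.0, 0.008],"twist":[0.0, 0.0, 0.0]},{"offset":[0.0, -0.0, 0.008],"twist":[0.0, 0.0, 0.0]},
{"offset":[0.0, -0.0, 0.008],"twist":[0.0, 0.0, 0.0]},{"offset":[0.0, -0.0, 0.008],"twist":[0.0, 0.0, 0.0]},{"offset":[0.0, -0.0, 0.008],"twist":[0.0, 0.0, 0.0]},{"offset":[0.0, -0.0, 0.008],"twist":[0.0, 0.0, 0.0]},{"offset":[0.0, -0.0, 0.008],"twist":[0.0, 0.0, 0.0]},
-
```

View pics/hov.png

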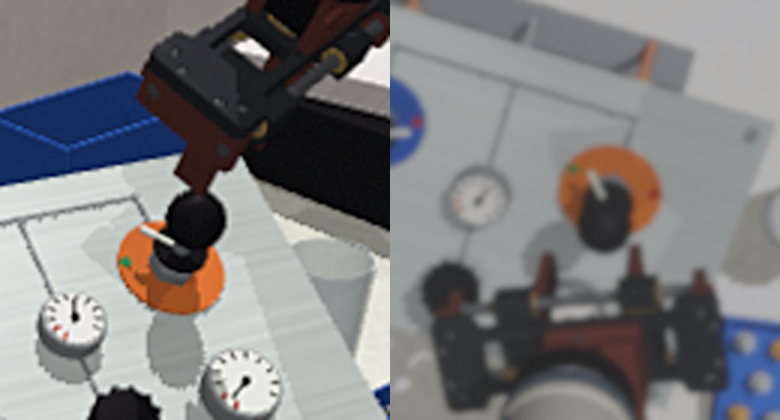

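The fingers straddle the orange ball line, with the pointer to the back-left. The jaws sit about 3 mm left, so I correct that while descending.

>>> send_rows(rows=[{"offset": [0.001,-0.001,0.008],"twist": [0,0,0]},{"offset": [0.001,-0.001,0.008],"twist": [0,0,0]},{"offset": [0,-0.001,0.008],"twist": [0,0,0]},{"offset": [0,0,0.008],"twist": [0,0,0]},{"offset": [0,0,0],"twist": [0,0,0]}])

```text
t: 4.45
ee_pos: [477.6, -45.4, 359.2]
orientation: [-0.207, 2.628, -0.251]
ft_force: [-0.9, -0.5, -0.0]
width: 49.8
```

```bash
python3 - <<'E'
from h import *
rep("orange");p,R,o=now()
pt,Rg=pose("orange",142,115)
w=Ro.from_matrix(R.T@Rg).as_rotvec(True);print((R.T@(pt-p)).round(1),w.round(2))
E
```

```text
t 4.45 q [-0.09  0.22  2.12 -0.33  0.3  -1.54] h 208.2 back -0.3 left -1.1 a 115.4 tilt err 0.32 F [-0.9 -0.5 -0. ] M [0.12 0.12 0.03] w 49.8
[-0.4  0.8 66.2] [0.07 0.31 0.44]
```

>>> send_rows(rows=[{"offset": [0,0.001,0.008],"twist": [0,0.1,0]},{"offset": [0,0,0.008],"twist": [0,0.1,0]},{"offset": [0,0,0.008],"twist": [0,0.1,0]},{"offset": [0,0,0.006],"twist": [0,0,0]},{"offset": [0,0,0],"twist": [0,0,0]}])

```text
t: 4.87
ee_pos: [493.8, -48.7, 328.9]
orientation: [-0.208, 2.636, -0.251]
ft_force: [0.1, -0.1, 0.3]
width: 49.8
```

```bash
python3 - <<'E'
from h import *
rep("orange");p,R,o=now()
pt,Rg=pose("orange",142,115)
w=Ro.from_matrix(R.T@Rg).as_rotvec(True);print((R.T@(pt-p)).round(1),w.round(2))
E
```

```text
t 4.87 q [-0.1   0.3   2.11 -0.4   0.24 -1.47] h 173.8 back -1.3 left 0.3 a 115.5 tilt err 0.18 F [ 0.1 -0.1  0.3] M [0.13 0.07 0.  ] w 49.8
[-1.1 -0.9 31.8] [ 0.13 -0.13  0.48]
```

>>> send_rows(rows=[{"offset": [-0.001,-0.001,0.008],"twist": [0,0,0]},{"offset": [0,0,0.008],"twist": [0,0,0]},{"offset": [0,0,0.007],"twist": [0,0,0]},{"offset": [0,0,0.006],"twist": [0,0,0]},{"offset": [0,0,0],"twist": [0,0,0]}])

```text
t: 5.28
ee_pos: [510.4, -54.0, 301.7]
orientation: [-0.208, 2.636, -0.251]
ft_force: [-0.6, -0.3, 0.4]
width: 49.9
```

```bash
python3 - <<'E'
from h import *
rep("orange");p,R,o=now()
pt,Rg=pose("orange",142,115)
w=Ro.from_matrix(R.T@Rg).as_rotvec(True);print((R.T@(pt-p)).round(1),w.round(2))
a=[]
for c in("side","top"):
    im,d=optics.get_image(c)
    u,v=(360,205) if c=="side" else (370,245)
    a.append(cv2.resize(im[v-45:v+45,u-42:u+42],(392,420),interpolation=2))
cv2.imwrite("pics/low.png",np.hstack(a))
E
```

```text
t 5.28 q [-0.11  0.37  2.09 -0.48  0.19 -1.38] h 141.5 back 0.3 left -0.0 a 115.5 tilt err 0.17 F [-0.6 -0.3  0.4] M [0.07 0.1  0.04] w 49.9
[ 0.2  0.1 -0.5] [ 0.14 -0.1   0.49]
```

View pics/low.png

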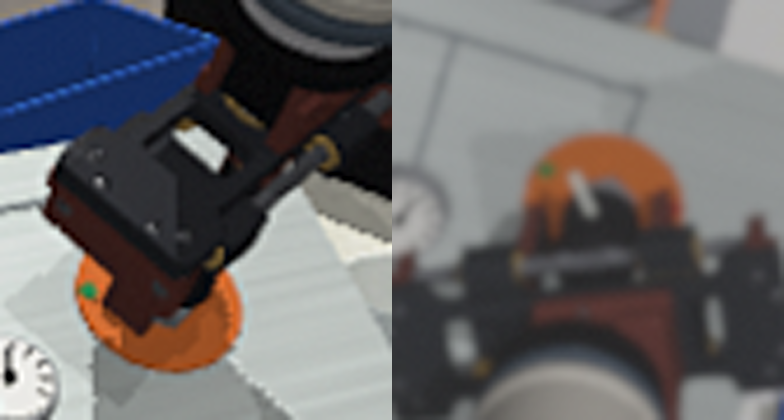

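The fingers are around the stem at disc level and the pointer is free ahead of the left finger. I now turn clockwise.

>>> send_rows(rows=[{"offset": [0,0,0],"twist": [0,0,5]},{"offset": [0,0,0],"twist": [0,0,5]},{"offset": [0,0,0],"twist": [0,0,5]},{"offset": [0,0,0],"twist": [0,0,5]},{"offset": [0,0,0],"twist": [0,0,5]}])

```text
t: 5.8
ee_pos: [509.8, -53.8, 303.6]
orientation: [0.386, 2.594, -0.096]
ft_force: [-0.7, -0.7, -0.7]
width: 50.3
```

>>> send_rows(rows=[{"offset": [0,0,0],"twist": [0,0,5]},{"offset": [0,0,0],"twist": [0,0,5]},{"offset": [0,0,0],"twist": [0,0,5]},{"offset": [0,0,0],"twist": [0,0,5]},{"offset": [0,0,0],"twist": [0,0,5]}])

```text
t: 6.22
ee_pos: [509.4, -53.6, 305.8]
orientation: [0.965, 2.433, 0.066]
ft_force: [0.4, -0.1, -0.3]
width: 50.2
```

```bash
python3 - <<'E'
from h import *
rep("orange");p,R,o=now()
print((R.T@(pose("orange",142,60)[0]-p)).round(1))
E
```

```text
t 6.22 q [-0.11  0.36  2.09 -0.48  0.19 -0.48] h 145.6 back 1.4 left 0.1 a 63.2 tilt err 0.19 F [ 0.4 -0.1 -0.3] M [0.08 0.12 0.03] w 50.2
[ 1.2 -0.7  3.6]
```

>>> send_rows(rows=[{"offset": [0.001,0,0.0015],"twist": [0,0,4]},{"offset": [0,-0.0005,0.0015],"twist": [0,0,4]},{"offset": [0,0,0.0015],"twist": [0,0,4]},{"offset": [0,0,0.001],"twist": [0,0,4]},{"offset": [0,0,0.001],"twist": [0,0,4]}])

```text
t: 6.63
ee_pos: [511.3, -54.0, 301.8]
orientation: [1.398, 2.222, 0.196]
ft_force: [-0.2, -0.1, -0.1]
width: 50.0
```

```bash
python3 - <<'E'
from h import *
rep("orange");p,R,o=now()
print((R.T@(pose("orange",142,60)[0]-p)).round(1), "Mz tool",(R.T@o["moment"]).round(2),"F tool",(R.T@o["ft_force"]).round(1))
E
```

```text
t 6.63 q [-0.11  0.37  2.09 -0.51  0.18 -0.08] h 141.2 back 1.1 left 0.2 a 42.1 tilt err 0.40 F [-0.2 -0.1 -0.1] M [ 0.03  0.07 -0.02] w 50.0
[ 0.5 -0.9 -0.8] Mz tool [0.06 0.05 0.03] F tool [ 0.  -0.2 -0.1]
```

```bash
python3 - <<'E'
from h import *
a=[]
for c in("side","top"):
    im,d=optics.get_image(c)
    u,v=(360,205) if c=="side" else (370,245)
    a.append(cv2.resize(im[v-45:v+45,u-42:u+42],(392,420),interpolation=2))
cv2.imwrite("pics/low2.png",np.hstack(a))
E
```

```text
(no output)
```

View pics/low2.png

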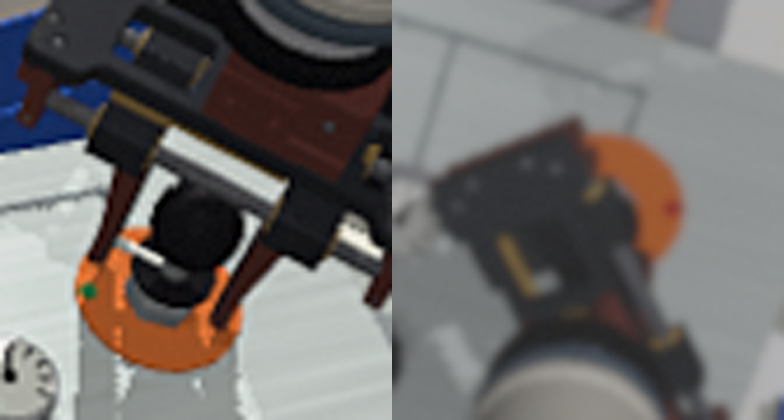

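The pointer tip lies inside the left finger with no force, so the pointer is not solid. I need to grip the ball itself, so I raise to the ball's middle, close and try a turn.

>>> send_rows(rows=[{"offset": [0,-0.001,-0.008],"twist": [0,0,0]},{"offset": [0,0,-0.008],"twist": [0,0,0]},{"offset": [0,0,-0.004],"twist": [0,0,0]},{"offset": [0,0,0],"twist": [0,0,0]},{"offset": [0,0,0],"twist": [0,0,0]}])

```text
t: 7.15
ee_pos: [500.2, -51.5, 320.1]
orientation: [1.383, 2.23, 0.192]
ft_force: [0.4, -0.4, 0.3]
width: 49.8
```

>>> send_rows(rows=[{"offset": [0,0,0],"twist": [0,0,0]},{"offset": [0,0,0],"twist": [0,0,0]},{"offset": [0,0,0],"twist": [0,0,0]},{"offset": [0,0,0],"twist": [0,0,0]},{"offset": [0,0,0],"twist": [0,0,0]}], gripper=0)

```text
t: 7.57
ee_pos: [499.4, -51.9, 319.5]
orientation: [1.382, 2.233, 0.188]
ft_force: [-3.4, -0.4, 4.8]
width: 38.6
```

```bash
cat >> h.py <<'E'
def chk(ball,h=163):
    rep(ball);p,R,o=now()
    print("need",(R.T@(BALL[ball]+n*h-p)).round(1),"Mtool",(R.T@o["moment"]).round(2),"Ftool",(R.T@o["ft_force"]).round(1))
E
python3 - <<'E'
from h import *
chk("orange")
E
```

```text
t 7.57 q [-0.1   0.32  2.1  -0.44  0.22 -0.16] h 162.5 back -0.5 left -1.2 a 43.0 tilt err 0.28 F [-3.4 -0.4  4.8] M [ 0.06  0.2  -0.03] w 38.6
need [ 0.5  1.2 -0.5] Mtool [0.16 0.13 0.03] Ftool [-0.8 -1.1 -5.8]
```

>>> send_rows(rows=[{"offset": [0,0,0],"twist": [0,0,4]},{"offset": [0,0,0],"twist": [0,0,4]},{"offset": [0,0,0],"twist": [0,0,4]},{"offset": [0,0,0],"twist": [0,0,4]},{"offset": [0,0,0],"twist": [0,0,4]}])

```text
t: 7.98
ee_pos: [499.0, -52.0, 319.3]
orientation: [1.772, 1.969, 0.308]
ft_force: [-3.1, -0.4, 3.8]
width: 39.0
```

```bash
cat >> h.py <<'E'
def shot(name,u=360,v=205,s=45):
    im,d=optics.get_image("side")
    cv2.imwrite("pics/"+name,cv2.resize(im[v-s:v+s,u-s:u+s],(420,420),interpolation=2))
    return im
def ptr(im,ball):
    # angle of white pointer: project candidates at r=24..29, h=-33..-31 and sample brightness
    i=optics.camera_info("side");K,P=np.array(i["K"]),np.array(i["pose"]);Pi=np.linalg.inv(P)
    g=cv2.cvtColor(im,cv2.COLOR_BGR2HSV).astype(float);w=g[...,2]-1.0*g[...,1]
    A=np.arange(-85,86,2.5);S=[]
    for a in A:
        t=np.radians(a);s=[]
        for r in(21,23,25,27):
            q=Pi[:3]@np.r_[BALL[ball]-33*n+r*(np.cos(t)*b+np.sin(t)*l),1];q=K@q;s.append(cv2.getRectSubPix(w.astype(np.float32),(1,1),(q[0]/q[2],q[1]/q[2]))[0,0])
        S.append(np.mean(s))
    k=np.argsort(S)[::-1][:4];print(ball,"ptr",[(A[j],round(float(S[j]))) for j in k],"med",round(float(np.median(S))))
E
python3 - <<'E'
from h import *
chk("orange")
im0=cv2.imread("pics/side0.png");ptr(im0,"orange");ptr(im0,"blue")
im=shot("t1.png");ptr(im,"orange")
E
```

```text
t 7.98 q [-0.1   0.32  2.1  -0.44  0.22  0.2 ] h 162.5 back -0.9 left -1.3 a 22.5 tilt err 0.23 F [-3.1 -0.4  3.8] M [-0.19  0.25  0.21] w 39.0
need [ 0.9  1.4 -0.5] Mtool [ 0.21 -0.03 -0.31] Ftool [-0.9 -0.9 -4.7]
orange ptr [(np.float64(37.5), 208), (np.float64(40.0), 206), (np.float64(42.5), 183), (np.float64(35.0), 176)] med 8
blue ptr [(np.float64(30.0), 27), (np.float64(27.5), 25), (np.float64(32.5), 18), (np.float64(35.0), 11)] med -10
orange ptr [(np.float64(22.5), 120), (np.float64(25.0), 113), (np.float64(20.0), 108), (np.float64(27.5), 89)] med -16
```

View pics/t1.png

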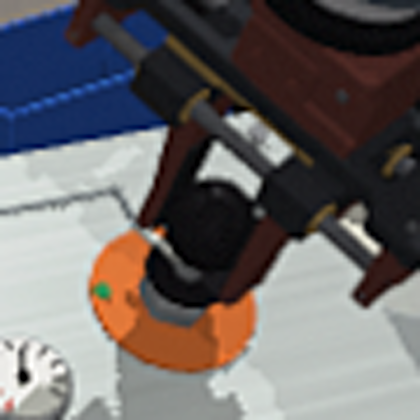

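Gripping the ball works: the pointer moved from about 39° to 22° with the turn, and the moment is about 0.3 N m. I keep turning.

>>> send_rows(rows=[{"offset": [0.001,0,0],"twist": [0,0,5]},{"offset": [0,0.001,0],"twist": [0,0,5]},{"offset": [0,0,0],"twist": [0,0,5]},{"offset": [0,0,0],"twist": [0,0,5]},{"offset": [0,0,0],"twist": [0,0,5]}])

```text
t: 8.45
ee_pos: [498.8, -51.6, 319.2]
orientation: [2.199, 1.554, 0.445]
ft_force: [-3.6, 0.4, 4.4]
width: 38.8
```

>>> send_rows(rows=[{"offset": [0,0,0],"twist": [0,0,5]},{"offset": [0,0,0],"twist": [0,0,5]},{"offset": [0,0,0],"twist": [0,0,5]},{"offset": [0,0,0],"twist": [0,0,5]},{"offset": [0,0,0],"twist": [0,0,5]}])

```text
t: 8.87
ee_pos: [498.3, -51.2, 318.8]
orientation: [2.543, 1.055, 0.571]
ft_force: [-3.2, 1.4, 4.6]
width: 38.5
```

```bash
python3 - <<'E'
from h import *
chk("orange");im=shot("t2.png");ptr(im,"orange")
E
```

```text
t 8.87 q [-0.1   0.32  2.1  -0.45  0.22  1.1 ] h 162.5 back -1.9 left -0.8 a -28.4 tilt err 0.17 F [-3.2  1.4  4.6] M [-0.25  0.24  0.19] w 38.5
need [ 1.6  1.3 -0.5] Mtool [ 0.06 -0.22 -0.32] Ftool [ 0.1 -0.8 -5.7]
orange ptr [(np.float64(7.5), 103), (np.float64(5.0), 102), (np.float64(10.0), 96), (np.float64(2.5), 86)] med 14
```

View pics/t2.png

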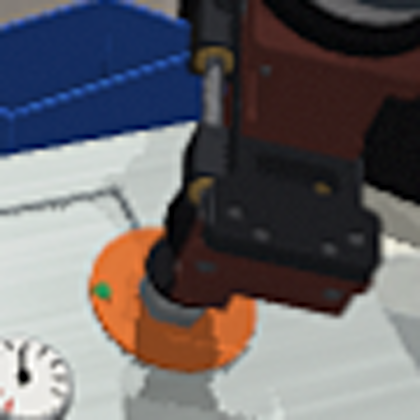

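>>> send_rows(rows=[{"offset": [0.001,0,0],"twist": [0,0,4]},{"offset": [0,0.001,0],"twist": [0,0,4]},{"offset": [0,0,0],"twist": [0,0,4]},{"offset": [0,0,0],"twist": [0,0,4]},{"offset": [0,0,0],"twist": [0,0,4]}])

```text
t: 9.33
ee_pos: [498.3, -50.7, 318.7]
orientation: [2.745, 0.613, 0.652]
ft_force: [-3.0, 1.2, 4.1]
width: 38.9
```

```bash
python3 - <<'E'
from h import *
chk("orange")
E
```

```text
t 9.33 q [-0.1   0.32  2.1  -0.45  0.22  1.44] h 162.5 back -2.1 left -0.4 a -48.2 tilt err 0.26 F [-3.   1.2  4.1] M [-0.11  0.33  0.21] w 38.9
need [ 1.8  1.1 -0.5] Mtool [ 0.13 -0.26 -0.28] Ftool [-0.3 -0.7 -5.2]
```

>>> send_rows(rows=[{"offset": [0,0,0],"twist": [0,0,4]},{"offset": [0,0,0],"twist": [0,0,4]},{"offset": [0,0,0],"twist": [0,0,4]},{"offset": [0,0,0],"twist": [0,0,4]},{"offset": [0,0,0],"twist": [0,0,4]}])

```text
t: 9.75
ee_pos: [498.2, -50.2, 318.5]
orientation: [2.875, 0.139, 0.722]
ft_force: [-2.8, 1.5, 3.7]
width: 38.7
```

```bash
python3 - <<'E'
from h import *
chk("orange");im=shot("t3.png");ptr(im,"orange")
E
```

```text
t 9.75 q [-0.1   0.32  2.1  -0.45  0.22  1.79] h 162.5 back -2.5 left 0.2 a -67.9 tilt err 0.25 F [-2.8  1.5  3.7] M [-0.01  0.37  0.25] w 38.7
need [ 2.2  1.1 -0.5] Mtool [ 0.16 -0.31 -0.27] Ftool [-0.5 -0.9 -4.8]
orange ptr [(np.float64(52.5), 21), (np.float64(55.0), 21), (np.float64(57.5), 20), (np.float64(50.0), 19)] med -32
```

>>> send_rows(rows=[{"offset": [0.001,0.001,0],"twist": [0,0,4]},{"offset": [0.001,0,0],"twist": [0,0,4]},{"offset": [0,0,0],"twist": [0,0,4]},{"offset": [0,0,0],"twist": [0,0,4]},{"offset": [0,0,0],"twist": [0,0,4]}])

```text
t: 10.22
ee_pos: [500.2, -50.1, 319.5]
orientation: [2.931, -0.356, 0.776]
ft_force: [-2.5, -1.2, 3.6]
width: 39.1
```

```bash
python3 - <<'E'
from h import *
chk("orange")
a=[]
for c in("side","top"):
    im,d=optics.get_image(c)
    u,v=(360,205) if c=="side" else (370,245)
    a.append(cv2.resize(im[v-45:v+45,u-42:u+42],(392,420),interpolation=2))
cv2.imwrite("pics/t4.png",np.hstack(a))
E
```

```text
t 10.22 q [-0.1   0.32  2.1  -0.44  0.23  2.12] h 162.4 back -0.2 left 0.8 a -87.3 tilt err 0.17 F [-2.5 -1.2  3.6] M [-0.4   0.28  0.25] w 39.1
need [ 0.2  0.8 -0.6] Mtool [-0.27 -0.16 -0.45] Ftool [-0.   1.9 -4.2]
```

View pics/t4.png

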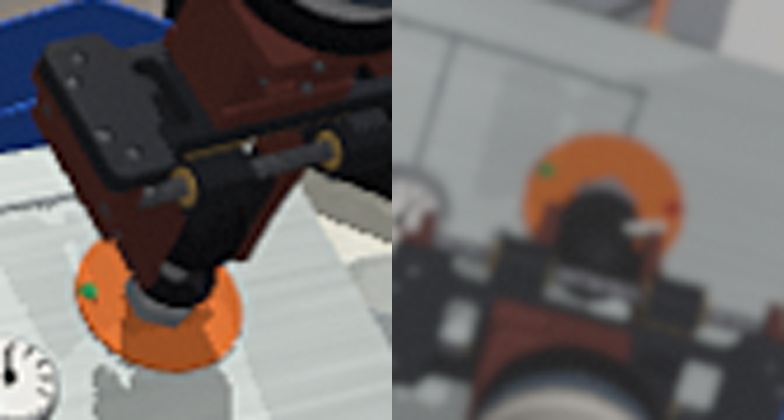

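The pointer is now at the red dot and the moment rose to 0.45 N m, so the valve is at its stop. I release, retreat and check the angle.

>>> send_rows(rows=[{"offset": [0,0,0],"twist": [0,0,0]},{"offset": [0,0,0],"twist": [0,0,0]},{"offset": [0,0,0],"twist": [0,0,0]},{"offset": [0,0,0],"twist": [0,0,0]},{"offset": [0,0,0],"twist": [0,0,0]}], gripper=0.056)

```text
t: 10.73
ee_pos: [500.2, -50.1, 318.5]
orientation: [2.932, -0.336, 0.772]
ft_force: [0.7, 1.0, -0.6]
width: 56.0
```

>>> send_rows(rows=[{"offset": [0,0,-0.014],"twist": [0,0,0]},{"offset": [0,0,-0.016],"twist": [0,0,0]},{"offset": [0,0,-0.016],"twist": [0,0,0]},{"offset": [0,0,-0.016],"twist": [0,0,0]},{"offset": [0,0,-0.01],"twist": [0,0,0]}])

```text
t: 11.15
ee_pos: [464.5, -39.4, 380.0]
orientation: [2.935, -0.33, 0.76]
ft_force: [1.0, -0.5, 0.2]
width: 55.9
```

```bash
cat >> h.py <<'E'
def tptr(im,ball,R=(22,24,26,28)):
    i=optics.camera_info("top");K,P=np.array(i["K"]),np.array(i["pose"]);Pi=np.linalg.inv(P)
    g=cv2.cvtColor(im,cv2.COLOR_BGR2HSV).astype(np.float32);w=g[...,2]-g[...,1]
    A=np.arange(-100,101,2.);S=[]
    for a in A:
        t=np.radians(a);s=[]
        for r in R:
            q=Pi[:3]@np.r_[BALL[ball]-33*n+r*(np.cos(t)*b+np.sin(t)*l),1];q=K@q
            s.append(cv2.getRectSubPix(w,(1,1),(float(q[0]/q[2]),float(q[1]/q[2])))[0,0])
        S.append(np.mean(s))
    S=np.array(S);W=np.clip(S-(S.max()-60),0,None);k=abs(A-A[S.argmax()])<20
    print(ball,"top ptr",round(float((A*W)[k].sum()/W[k].sum()),1),"peak",round(float(S.max())),"med",round(float(np.median(S))))
E
python3 - <<'E'
from h import *
chk("orange",242)
i0=cv2.imread("pics/top0.png");im,_=optics.get_image("top");cv2.imwrite("pics/top5.png",im)
for x in(i0,im):
    for c in BALL: tptr(x,c)
cv2.imwrite("pics/t5.png",cv2.resize(im[180:270,280:420],(784,504),interpolation=2))
E
```

```text
t 11.15 q [-0.08  0.16  2.13 -0.29  0.37  1.96] h 233.4 back -2.3 left 0.9 a -86.3 tilt err 0.67 F [ 1.  -0.5  0.2] M [ 0.11  0.2  -0.02] w 55.9
need [ 2.2  1.1 -8.6] Mtool [ 0.05 -0.22  0.04] Ftool [1.1 0.2 0.3]
orange top ptr 43.7 peak 113 med -14
blue top ptr -72.8 peak 129 med -13
orange top ptr -74.2 peak 123 med -4
blue top ptr -72.8 peak 137 med -6
```

View pics/t5.png

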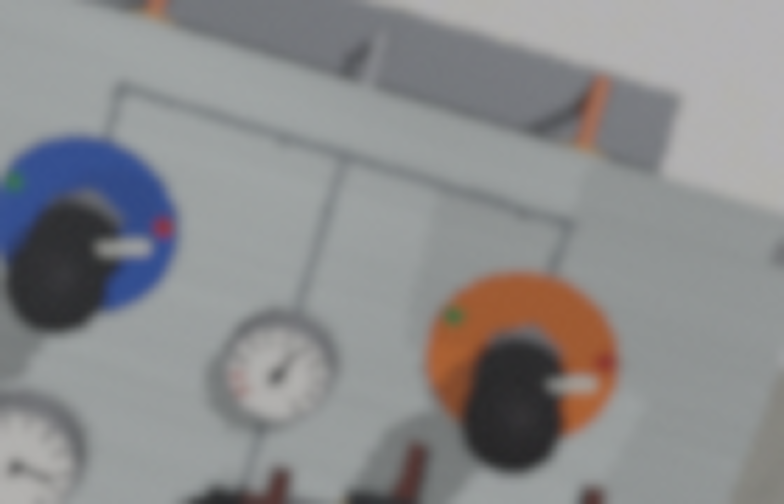

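Both pointers are parallel at red, so orange is shut (−74° against −73° for the shut blue one). Now I move to blue.

```bash
python3 - <<'E'
from h import *
p,R,o=now();pt,Rg=pose("blue",235,-86);plan(p,R,[(pt,Rg,10)])
E
```

```text
{"offset":[0.001, -0.018, -0.0],"twist":[0.0, 0.1, -0.0]},{"offset":[0.001, -0.018, -0.0],"twist":[0.0, 0.1, -0.0]},{"offset":[0.001, -0.018, -0.0],"twist":[0.0, 0.1, -0.0]},{"offset":[0.001, -0.018, -0.0],"twist":[0.0, 0.1, -0.0]},{"offset":[0.001, -0.018, -0.0],"twist":[0.0, 0.1, -0.0]},
{"offset":[0.001, -0.018, -0.0],"twist":[0.0, 0.1, -0.0]},{"offset":[0.001, -0.018, -0.0],"twist":[0.0, 0.1, -0.0]},{"offset":[0.001, -0.018, -0.0],"twist":[0.0, 0.1, -0.0]},{"offset":[0.001, -0.018, -0.0],"twist":[0.0, 0.1, -0.0]},{"offset":[0.001, -0.018, -0.0],"twist":[0.0, 0.1, -0.0]},
-
```

>>> send_rows(rows=[{"offset": [0.001,-0.018,0],"twist": [0,0.1,0]},{"offset": [0.001,-0.018,0],"twist": [0,0.1,0]},{"offset": [0.001,-0.018,0],"twist": [0,0.1,0]},{"offset": [0.001,-0.018,0],"twist": [0,0.1,0]},{"offset": [0.001,-0.018,0],"twist": [0,0.1,0]}])

```text
t: 11.62
ee_pos: [489.6, 48.0, 380.8]
orientation: [2.926, -0.335, 0.779]
ft_force: [-0.4, -0.0, -0.3]
width: 55.9
```

>>> send_rows(rows=[{"offset": [0.001,-0.018,0],"twist": [0,0.1,0]},{"offset": [0.001,-0.018,0],"twist": [0,0.1,0]},{"offset": [0,-0.018,0],"twist": [0,0,0]},{"offset": [0,-0.018,0],"twist": [0,0,0]},{"offset": [0,0,0],"twist": [0,0,0]}])

```text
t: 12.03
ee_pos: [511.1, 122.4, 378.0]
orientation: [2.928, -0.32, 0.782]
ft_force: [-0.0, 0.7, -0.8]
width: 56.0
```

```bash
python3 - <<'E'
from h import *
chk("blue",190);p,R,o=now();pt,Rg=pose("blue",190,-86);print(Ro.from_matrix(R.T@Rg).as_rotvec(True).round(1))
E
```

```text
t 12.03 q [ 0.28  0.26  2.   -0.6   0.5   2.54] h 231.1 back -4.3 left -11.0 a -86.0 tilt err 0.22 F [-0.   0.7 -0.8] M [0.11 0.21 0.  ] w 56.0
need [  4.9 -10.7  41.1] Mtool [ 0.06 -0.23  0.02] Ftool [-0.5 -0.7  0.5]
[ 0.1 -0.2  0. ]
```

q6 is at its range limit, so I turn away from it first.

>>> send_rows(rows=[{"offset": [0,0,0],"twist": [0,0,-5]},{"offset": [0,0,0],"twist": [0,0,-6]},{"offset": [0,0,0],"twist": [0,0,-6]},{"offset": [0,0,0],"twist": [0,0,-6]},{"offset": [0,0,0],"twist": [0,0,-6]}])

```text
t: 12.45
ee_pos: [510.8, 122.0, 374.9]
orientation: [2.802, 0.436, 0.685]
ft_force: [-0.2, 0.2, 0.4]
width: 55.7
```

>>> send_rows(rows=[{"offset": [0,0,0],"twist": [0,0,-6]},{"offset": [0,0,0],"twist": [0,0,-6]},{"offset": [0,0,0],"twist": [0,0,0]},{"offset": [0,0,0],"twist": [0,0,0]},{"offset": [0,0,0],"twist": [0,0,0]}])

```text
t: 12.87
ee_pos: [510.1, 119.3, 372.5]
orientation: [2.702, 0.724, 0.631]
ft_force: [0.4, -0.8, -0.0]
width: 55.7
```

```bash
python3 - <<'E'
from h import *
chk("blue",200);p,R,o=now();pt,Rg=pose("blue",200,-45)
print(Ro.from_matrix(R.T@Rg).as_rotvec(True).round(1))
E
```

```text
t 12.87 q [ 0.27  0.27  2.   -0.6   0.5   1.8 ] h 226.3 back -7.1 left -14.2 a -43.4 tilt err 0.31 F [ 0.4 -0.8 -0. ] M [0.04 0.19 0.02] w 55.7
need [15.4 -4.6 26.3] Mtool [ 0.13 -0.14 -0.02] Ftool [-0.1  0.8  0.3]
[0.1 0.3 1.6]
```

>>> send_rows(rows=[{"offset": [0.004,-0.001,0],"twist": [0,0.1,0]},{"offset": [0.004,-0.001,0],"twist": [0,0.1,0]},{"offset": [0.004,-0.001,0],"twist": [0,0.1,0]},{"offset": [0.004,-0.001,0],"twist": [0,0,0]},{"offset": [0,-0.001,0],"twist": [0,0,0]}])

```text
t: 13.28
ee_pos: [521.9, 132.6, 376.5]
orientation: [2.705, 0.715, 0.642]
ft_force: [0.2, -0.4, -0.4]
width: 56.1
```

```bash
python3 - <<'E'
from h import *
chk("blue",163)
a=[]
for c in("side","top"):
    im,d=optics.get_image(c)
    u,v=(273,222) if c=="side" else (290,225)
    a.append(cv2.resize(im[v-60:v+60,u-56:u+56],(392,420),interpolation=2))
cv2.imwrite("pics/b1.png",np.hstack(a))
E
```

```text
t 13.28 q [ 0.29  0.28  1.97 -0.59  0.51  1.81] h 226.1 back 1.4 left 1.9 a -43.9 tilt err 0.09 F [ 0.2 -0.4 -0.4] M [0.06 0.17 0.  ] w 56.1
need [-2.4  0.2 63.1] Mtool [ 0.14 -0.11  0.01] Ftool [-0.2  0.3  0.5]
```

View pics/b1.png

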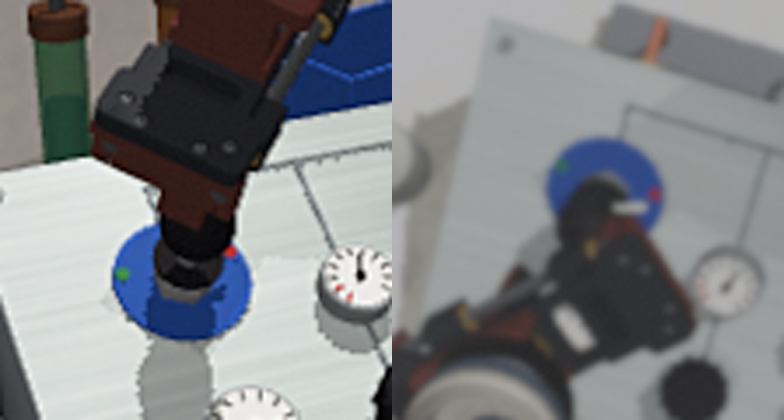

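The jaws are lined up over the blue ball, so I descend 63 mm.

>>> send_rows(rows=[{"offset": [-0.001,0,0.008],"twist": [0,0,0]},{"offset": [-0.001,0,0.008],"twist": [0,0,0]},{"offset": [0,0,0.008],"twist": [0,0,0]},{"offset": [0,0,0.008],"twist": [0,0,0]},{"offset": [0,0,0],"twist": [0,0,0]}])

```text
t: 13.8
ee_pos: [535.8, 126.1, 344.4]
orientation: [2.705, 0.716, 0.639]
ft_force: [-0.4, -0.2, 0.9]
width: 55.8
```

```bash
python3 - <<'E'
from h import *
chk("blue",163)
E
```

```text
t 13.8 q [ 0.27  0.35  1.97 -0.65  0.45  1.86] h 190.6 back -1.5 left -0.4 a -43.8 tilt err 0.07 F [-0.4 -0.2  0.9] M [ 0.06  0.25 -0.04] w 55.8
need [ 1.3  0.8 27.6] Mtool [ 0.17 -0.2   0.03] Ftool [-0.1  0.3 -1. ]
```

>>> send_rows(rows=[{"offset": [0.001,0.001,0.007],"twist": [0,0,0]},{"offset": [0,0,0.007],"twist": [0,0,0]},{"offset": [0,0,0.007],"twist": [0,0,0]},{"offset": [0,0,0.005],"twist": [0,0,0]},{"offset": [0,0,0],"twist": [0,0,0]}])

```text
t: 14.22
ee_pos: [551.1, 121.1, 318.9]
orientation: [2.706, 0.716, 0.636]
ft_force: [-0.0, -0.2, 0.6]
width: 56.1
```

>>> send_rows(rows=[{"offset": [0,0,0],"twist": [0,0,0]},{"offset": [0,0,0],"twist": [0,0,0]},{"offset": [0,0,0],"twist": [0,0,0]},{"offset": [0,0,0],"twist": [0,0,0]},{"offset": [0,0,0],"twist": [0,0,0]}], gripper=0)

```text
t: 14.63
ee_pos: [550.8, 121.6, 318.2]
orientation: [2.707, 0.717, 0.635]
ft_force: [4.4, -2.2, -5.2]
width: 38.7
```

```bash
python3 - <<'E'
from h import *
chk("blue",163)
E
```

```text
t 14.63 q [ 0.25  0.41  1.95 -0.7   0.41  1.9 ] h 160.1 back -1.0 left -0.4 a -43.8 tilt err 0.20 F [ 4.4 -2.2 -5.2] M [-0.19 -0.08 -0.13] w 38.7
need [ 1.   0.5 -2.9] Mtool [-0.24 -0.06  0.03] Ftool [0.5 1.7 6.9]
```

>>> send_rows(rows=[{"offset": [0,0,-0.001],"twist": [0,0,-5]},{"offset": [0,0,-0.001],"twist": [0,0,-5]},{"offset": [0,0,0],"twist": [0,0,-5]},{"offset": [0,0,0],"twist": [0,0,-5]},{"offset": [0,0,0],"twist": [0,0,-5]}])

```text
t: 15.05
ee_pos: [550.8, 121.1, 319.0]
orientation: [2.419, 1.269, 0.518]
ft_force: [2.5, 0.4, -4.8]
width: 38.6
```

>>> send_rows(rows=[{"offset": [0,0,0],"twist": [0,0,-5]},{"offset": [0,0,0],"twist": [0,0,-5]},{"offset": [0,0,0],"twist": [0,0,-5]},{"offset": [0,0,0],"twist": [0,0,-5]},{"offset": [0,0,0],"twist": [0,0,-5]}])

```text
t: 15.47
ee_pos: [551.3, 120.7, 319.3]
orientation: [2.031, 1.746, 0.384]
ft_force: [3.1, 0.4, -4.0]
width: 38.7
```

```bash
python3 - <<'E'
from h import *
chk("blue",162);im,_=optics.get_image("top");tptr(im,"blue");tptr(im,"orange");ptr(optics.get_image("side")[0],"blue")
E
```

```text
t 15.47 q [ 0.25  0.41  1.95 -0.69  0.41  0.99] h 160.8 back 0.2 left -1.1 a 7.9 tilt err 0.23 F [ 3.1  0.4 -4. ] M [ 0.27 -0.06 -0.19] w 38.7
need [ 1.1 -0.  -1.2] Mtool [-0.    0.15  0.31] Ftool [1.2 0.7 4.9]
blue top ptr 16.0 peak 49 med 34
orange top ptr -74.2 peak 124 med -3
blue ptr [(np.float64(30.0), 27), (np.float64(27.5), 26), (np.float64(32.5), 19), (np.float64(70.0), 17)] med -9
```

>>> send_rows(rows=[{"offset": [0.001,0,-0.001],"twist": [0,0,-5]},{"offset": [0,0,0],"twist": [0,0,-5]},{"offset": [0,0,0],"twist": [0,0,-5]},{"offset": [0,0,0],"twist": [0,0,-5]},{"offset": [0,0,0],"twist": [0,0,-5]}])

```text
t: 15.98
ee_pos: [551.7, 121.1, 320.0]
orientation: [1.59, 2.112, 0.242]
ft_force: [3.7, 0.5, -5.3]
width: 38.5
```

>>> send_rows(rows=[{"offset": [0,0,0],"twist": [0,0,-5]},{"offset": [0,0,0],"twist": [0,0,-5]},{"offset": [0,0,0],"twist": [0,0,-5]},{"offset": [0,0,0],"twist": [0,0,-5]},{"offset": [0,0,0],"twist": [0,0,-5]}])

```text
t: 16.4
ee_pos: [552.1, 121.2, 320.2]
orientation: [1.086, 2.39, 0.094]
ft_force: [3.0, 1.3, -4.6]
width: 39.1
```

```bash
python3 - <<'E'
from h import *
chk("blue",162);im,_=optics.get_image("top");tptr(im,"blue");ptr(optics.get_image("side")[0],"blue")
E
```

```text
t 16.4 q [ 0.25  0.41  1.95 -0.69  0.42  0.12] h 161.2 back 1.1 left -0.4 a 57.6 tilt err 0.22 F [ 3.   1.3 -4.6] M [ 0.3   0.06 -0.17] w 39.1
need [ 1.1 -0.2 -0.8] Mtool [-0.05  0.2   0.28] Ftool [1.2 1.8 5.2]
blue top ptr 25.3 peak 124 med 5
blue ptr [(np.float64(27.5), 28), (np.float64(30.0), 12), (np.float64(25.0), 3), (np.float64(-27.5), 3)] med -21
```

>>> send_rows(rows=[{"offset": [0.001,0,0],"twist": [0,0,-5]},{"offset": [0,0,0],"twist": [0,0,-5]},{"offset": [0,0,0],"twist": [0,0,-5]},{"offset": [0,0,0],"twist": [0,0,-5]},{"offset": [0,0,0],"twist": [0,0,-5]}])

```text
t: 16.92
ee_pos: [552.2, 121.7, 320.1]
orientation: [0.562, 2.561, -0.052]
ft_force: [2.8, 0.6, -4.7]
width: 38.8
```

>>> send_rows(rows=[{"offset": [0,0,0],"twist": [0,0,-4]},{"offset": [0,0,0],"twist": [0,0,-4]},{"offset": [0,0,0],"twist": [0,0,-4]},{"offset": [0,0,0],"twist": [0,0,-4]},{"offset": [0,0,0],"twist": [0,0,-4]}])

```text
t: 17.33
ee_pos: [552.4, 122.1, 320.2]
orientation: [0.124, 2.628, -0.168]
ft_force: [2.3, 1.8, -4.9]
width: 39.0
```

```bash
python3 - <<'E'
from h import *
chk("blue",162);im,_=optics.get_image("top");tptr(im,"blue");ptr(optics.get_image("side")[0],"blue")
E
```

```text
t 17.33 q [ 0.25  0.41  1.95 -0.69  0.42 -0.63] h 161.2 back 1.1 left 0.5 a 101.1 tilt err 0.15 F [ 2.3  1.8 -4.9] M [ 0.28  0.01 -0.28] w 39.0
need [ 1.2 -0.3 -0.8] Mtool [-0.11  0.07  0.38] Ftool [0.5 2.5 5.1]
blue top ptr 69.6 peak 128 med 2
blue ptr [(np.float64(72.5), 2), (np.float64(-35.0), -5), (np.float64(75.0), -6), (np.float64(-32.5), -7)] med -46
```

>>> send_rows(rows=[{"offset": [0,0,0],"twist": [0,0,-3]},{"offset": [0,0,0],"twist": [0,0,-3]},{"offset": [0,0,0],"twist": [0,0,-3]},{"offset": [0,0,0],"twist": [0,0,-3]},{"offset": [0,0,0],"twist": [0,0,-1]}])

```text
t: 17.85
ee_pos: [552.8, 122.3, 320.6]
orientation: [-0.145, 2.636, -0.236]
ft_force: [4.3, 1.1, -4.1]
width: 38.9
```

```bash
python3 - <<'E'
from h import *
chk("blue",162);im,_=optics.get_image("top");tptr(im,"blue")
E
```

```text
t 17.85 q [ 0.25  0.41  1.95 -0.69  0.41 -0.84] h 161.3 back 1.6 left 0.8 a 112.8 tilt err 0.12 F [ 4.3  1.1 -4.1] M [ 0.39 -0.33 -0.13] w 38.9
need [ 1.8 -0.2 -0.7] Mtool [-0.24 -0.32  0.34] Ftool [-2.1  1.6  5.4]
blue top ptr 72.2 peak 127 med 3
```

>>> send_rows(rows=[{"offset": [0,0,0],"twist": [0,0,0]},{"offset": [0,0,0],"twist": [0,0,0]},{"offset": [0,0,0],"twist": [0,0,0]},{"offset": [0,0,0],"twist": [0,0,0]},{"offset": [0,0,0],"twist": [0,0,0]}], gripper=0.056)

```text
t: 18.32
ee_pos: [552.6, 122.2, 321.8]
orientation: [-0.132, 2.635, -0.234]
ft_force: [-0.6, -0.2, -0.6]
width: 56.0
```

>>> send_rows(rows=[{"offset": [0,0,-0.014],"twist": [0,0,0]},{"offset": [0,0,-0.018],"twist": [0,0,0]},{"offset": [0,0,-0.018],"twist": [0,0,0]},{"offset": [0,0,-0.018],"twist": [0,0,0]},{"offset": [0,0,-0.014],"twist": [0,0,0]}])

```text
t: 18.73
ee_pos: [511.8, 133.4, 392.4]
orientation: [-0.129, 2.641, -0.236]
ft_force: [0.9, 0.5, 0.4]
width: 56.1
```

```bash
python3 - <<'E'
from h import *
chk("blue",242);im,_=optics.get_image("top")
for c in BALL:tptr(im,c)
cv2.imwrite("pics/end.png",cv2.resize(im[140:380,180:500],(800,600),interpolation=2))
E
```

```text
t 18.73 q [ 0.3   0.25  1.98 -0.56  0.55 -0.94] h 244.8 back 0.8 left -0.2 a 112.1 tilt err 0.38 F [0.9 0.5 0.4] M [0.13 0.01 0.06] w 56.1
need [0.7 0.5 2.8] Mtool [-0.14 -0.01  0.01] Ftool [-1.1  0.3 -0. ]
orange top ptr -74.1 peak 125 med 0
blue top ptr 72.2 peak 128 med -10
```

View pics/end.png

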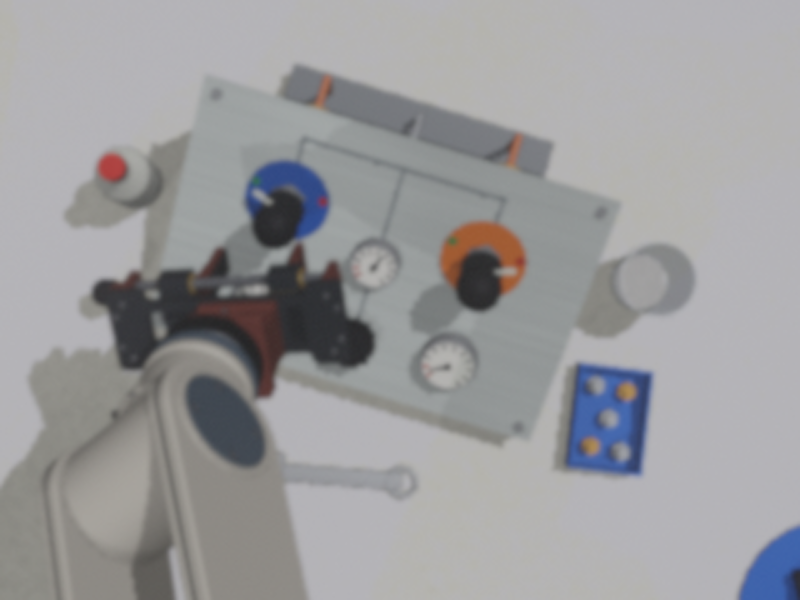

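The blue pointer is at green (crop 262,196) and the orange pointer is at red (crop 507,271). The visible bystanders have not moved and the gripper is clear, so I hand the job in.

```bash
python3 -c "
from workcell import ctrl
print(ctrl.close_job())"
```

```text
the job is handed in; nothing more can be done
None
```

I shut the orange valve fully, then opened the blue valve fully, let go of both knobs and handed the job in at about 19 s. No verdict came back.

- **Method:** I first tried pushing the orange pointer with a finger, but the finger met no resistance there. I gripped and turned the ball knobs instead.
- **Order:** I gripped and turned the orange knob clockwise until the moment rose to about 0.45 N m and its pointer was at the red dot. Only after letting go and checking that did I grip the blue knob and turn it anticlockwise. I stopped when the blue pointer no longer followed the gripper.
- **Last checks:**
  - The orange pointer stood at −74°; the blue pointer read −73° when it was shut.
  - The blue pointer stood at +72°, about 145° of travel against a nominal 143°.
  - The gripper was open about 82 mm above its grip height, with no contact force.
  - The beaker, tray, bottle and the visible part of the spanner look unmoved in the last picture. The vial was hidden under the arm, so I could not check it directly, but the fingers did not go near it.
- **Disagreements:**
  - The side camera gave no usable pointer angle while the gripper hid the knobs, so the final angles come from the top camera only.
  - While moving to the blue knob the last joint read 2.54 rad, right at its range limit. I turned away from it at once and nothing reported a fault.

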